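# Free a seized carving clamp with mallet taps

## Robot

A 6-joint arm with a two-finger parallel gripper is mounted at the origin on the work surface. World frame = base frame: x ahead of the robot, y to its left, z up, the work surface at z = 0. Lengths are in m, angles in degrees, forces in N, time in s.
With the tool pointing down it reaches from about 0.3 to 0.75 m from the base axis. Payload 8.5 kg.
Tool frame: the origin (TCP) lies at the very end of the fingers, on their centre line; the grasp point (between the pads) lies 19 mm behind it; z points along the fingers, y is the line along which they close (so a half turn about z gives the same grasp; the last joint's range is limited). The gripper opens to 85 mm and grips with 20 to 120 N. Pads are 22 mm wide; open, the fingers measure 114 mm over their backs; the gripper's body (76 mm by 85 mm) begins 54 mm behind the grasp point. The pads swing forward as they close: fully open they stand 13 mm farther back than shut.
Start: joints at [-87.451, 21.807, 74.336, -0, 83.858, -12.336], TCP at [0.141, -0.532, 0.231] pointing down, gripper open.
Joint ranges: [-178.18, 178.18], [-50.72, 133.34], [12.68, 142.11], [-81.47, 261.47], [9.98, 163.14], [-165.26, 165.26]. Speed limits (degrees/s): [136.94, 136.94, 180, 180, 180, 180].

## Interface

Orientations are given as a 3x3 rotation matrix whose columns are the frame's x, y, z axes.
In Python, from rig import env gives the robot as it stands.
- The arm moves only by the tool move_arm, never from a script. Its argument "plan" is a list of rows, each a list of 7 numbers: the turn, a rotation vector about the tool's x, y, z in degrees, then the shift along the tool's x, y, z in cm, then the gripper command: -1 is shut, 1 is fully open, values between are in proportion. In form: [[ax, ay, az, tx, ty, tz, jaw], ...]. A call has 1 to 5 rows; each row is the pose to reach, as a shift and turn from the pose commanded when the call began, along the tool's axes at that moment; what a row does not reach only later rows make up. A row lasts 1/10 s, in which the tool goes at most 50 mm and 8.59 degrees, less where a joint would pass 70% of its speed; a pose out of reach is approached as far as the arm can. A call with a gripper value outside its range is refused whole. The fingers move at their own pace and stop on an object; "squeeze" is the grip in N (left out, the last holds). Time passes only in rows, so rows that repeat a pose let the fingers close. It gives the time, the measured TCP pose, the force, the opening and the grip force at its end, in the units of the state.
- env.observe(): the state, without advancing time (a new reading comes with each control period).
- env.get_image(name): name is "scene" or "side" or "wrist"; returns a dict with "color" (400x640x3 uint8, red, green, blue), "fov_y" (degrees; the focal length in pixels is half the picture's height over the tangent of half this angle, whatever the lens; pixels are square), "cx", "cy" (the principal point, pixels), "R" (3x3) and "t" (3): a world point X has camera coordinates R X + t. Camera axes: x right, y down, z forward; pixel columns grow to the right and rows downward; lengths in m; the calibration is good to about 2 mm. The wrist camera is an equidistant fisheye: a pixel r from the principal point sees the ray r / f radians off the axis. A picture is of the moment at which its call begins. There is no depth.
- env.close_job(): hands the job in; it is judged then, once.
Trained networks look in a picture, given as the dict that the camera call returned (one of the last four; its "shot" number tells which), for a name from the list of things; names that differ only in an ending like _2 or _b are one class to them, and where a whole thing is asked for, a point or a joint stands for the part that bears it (a point fixed in the world has none). Each returns a list of dicts, best first, with "conf" (0 to 1); they miss things now and then, are a little off and sometimes report something else, mostly with a low value. They report only what shows in the picture. A call takes as long as a camera call. They do not tell look-alikes from the thing itself.
- env.outline_of(target, picture): "mask" (400x640 bool, what is visible of it) and "bbox" ([centre column, centre row, width, height] in pixels, round what is visible of it).
- env.tip_of(target, picture): "pixel" ([column, row] in pixels: a listed point, or the origin of a listed thing).
The state is a dict: "time_s": time; "q": joint angles; "qvel": joint speeds; "joint_efforts": joint torques, N m; "position": TCP position; "tool_rot": TCP orientation; "ft_force": force on the tool from outside, world axes, zero at the start; "wrist_torque": the same for the moment, N m; "grip_width": finger opening in m; "gripper_force": force on a finger pad.
Only numpy, scipy, OpenCV 4.12 (cv2) and the standard library are available. Lean on these libraries where they do the work, as an engineer would, in place of code of your own. Each camera call takes 0.05 s, during which the arm holds its last target. There are 200 camera calls.

## Task

The clamp bar of the carving jig has seized on its two columns: take the mallet and work it down with light taps on its left and right brass plates in turn, a little at each end so that it stays nearly level, until both ends are fully home; then bed it by pressing steadily with the mallet for half a second, at about 19 N, first on the left plate and then on the right. Never exceed 23 N on the bar and touch it only with the mallet; finally stand the mallet back upright in the middle of its cork rest and let go, and leave everything else on the bench alone.

Things in the scene. Friction and masses are not known exactly. Their poses are not given: they have to be found in the camera images.
- jig: Fixed jig: plywood base 150 (x) x 270 (y) x 20 mm, two steel columns 14 mm across, tops 125 mm above the bench, at (-30, +85) and (-30, -85) mm, a pale carved block between them. Origin: centre of the base's underside, on the bench; z up, +y to the left plate. The bar's home is a springy stop (10 N/mm): when neither end gives 1 mm to a tap in turn, both are home.
- clamp_bar: Dark wooden U-shaped bar 226 x 100 x 26 mm, 0.3 kg, sliding on the columns; origin on the left column's axis at the bar's underside, axes as the jig's. Seized 5 to 8 mm above home, may lean slightly; stays where pushed. Over 23 N on it at any instant, or a lean over 0.03 rad (5 mm between ends), spoils it. Only the mallet may touch it. Pushed at the middle it needs over 25 N.
- left_plate (a point): Centre of the top of the left brass plate, 40 mm across, facing up, at (+22, +85) mm in the jig's frame; 85 mm above the bench when home, 90 to 93 at the start. Pressed here this end gives from about 13.5 N (less if it is the high end); each mm it gets lower than the other end binds it by 3 N more, so it jams after 1 to 3 mm and the other end's turn comes.
- right_plate (a point): The same on the right ear, at (+22, -85) mm in the jig's frame; same heights and stiffness. Slow pushes (10 mm/s) stopped at 16 N do well. For bedding, both ends must be home and the press stay between 16 and 23 N for 0.3 s on end. Nothing stands within 40 mm of either plate but its column, 52 mm away towards jig -x.
- mallet: Carver's mallet, 0.3 kg, 136 mm tall, standing head down, handle up: pale head 0 to 76 mm (flat foot 44 mm across, widest 58 mm at 55 mm up), dark round handle 25 mm across from 76 to 123 mm, knob to 136 mm. Origin: centre of the foot; z up the handle. Grasped at the handle from above, 104 mm above the foot, it taps downward with the flat foot.
- mallet_rest: Round cork rest fixed on the bench, 90 mm across, 8 mm thick; origin at the centre of its underside. The mallet stands on its middle at the start.
- gouge_a: Bystander, leave alone: carving gouge with pale wooden handle, 215 long (mm); origin at its underside.
- gouge_b: Bystander, leave alone: carving gouge with black handle, 215 long (mm); origin at its underside.
- dust_brush: Bystander, leave alone: bench brush, 180 long (mm); origin at its underside.
- oilstone: Bystander, leave alone: grey oilstone 55 x 150 x 22 (mm); origin at its underside.
- pencil_cup: Bystander, leave alone: blue ceramic cup, 72 across, 95 high (mm); origin at its underside.
- wax_tin: Bystander, leave alone: round yellow tin, 72 across, 45 high, across the jig from the mallet rest (mm); origin at its underside.
- leaf_carving: Bystander, leave alone: small carved pale plaque 50 x 70 x 14 (mm); origin at its underside.
- offcut: Bystander, leave alone: wood block 50 x 60 x 30 (mm); origin at its underside.
There are look-alikes about, which are no part of the job. Leave any purple or turquoise look-alike of the mallet alone.

How it is judged (in metres and radians):
On the way, in this order (a step that is already met when the one before it is completed fails the run):
1. the mallet is lifted off its rest (z of mallet in the frame of mallet_rest above 0.04 m), for 0.1 s.
2. with both ends of the bar fully home, the mallet presses the left plate with over 16 N (z of each of left_plate, right_plate in the frame of jig below 0.0865 m and contact force between mallet and clamp_bar above 16 N and horizontal distance between mallet and left_plate below 0.03 m), for 0.3 s.
3. with both ends of the bar fully home, the mallet presses the right plate with over 16 N (z of each of left_plate, right_plate in the frame of jig below 0.0865 m and contact force between mallet and clamp_bar above 16 N and horizontal distance between mallet and right_plate below 0.03 m), for 0.3 s.
At the end, for the whole second after the job is handed in: Both striking plates no more than 1.5 mm above their home height (85 mm above the bench); the mallet standing upright (within 0.1 rad), at rest and released on its cork rest, within 20 mm of its centre (z of each of left_plate, right_plate in the frame of jig below 0.0865 m and horizontal distance between mallet and mallet_rest below 0.02 m and z of mallet in the frame of mallet_rest below 0.012 m and angle between mallet's own z axis and vertical below 0.1 rad and linear speed of mallet below 0.03 m/s); the robot touches nothing.
It fails at once if the bar is struck or pressed harder than 23 N (contact force between anything else and clamp_bar above 23 N).
It fails at once if the bar leans by more than 0.03 rad (angle between clamp_bar's own z axis and vertical above 0.03 rad).
It fails at once if the gripper or the arm touches the bar (contact force between any of the fingers, the arm and clamp_bar above 0.5 N).
It fails at once if a bystander is moved by more than 20 mm (distance of any of gouge_a, gouge_b, dust_brush, oilstone, pencil_cup, wax_tin, leaf_carving, offcut from where it was at the start of the episode above 0.02 m).
It also fails if it takes over 72 s, if anything falls off the work surface, if the arm or the gripper's body presses on something with over 40 N, if the wrist force passes 120 N, or if a joint passes its speed limit or range.

## Working session

There is one attempt and no reset: what is moved stays moved. The work goes in short steps, Python scripts to look and compute and a tool call to move; the robot and the scene stay as the last step left them, time stands still between calls to the robot, and variables do not carry over. Pictures are saved under pics/ and viewed, at most 10 in all, crops included, and the job is handed in when it is done.

Besides the shell and the picture viewer there is one more tool, called after ">>>" by a JSON object that holds its "method" and its "body". move_arm: Moves the arm, as the interface text tells. Its arguments: {"type":"object","properties":{"plan":{"type":"array"},"squeeze":{"type":"number"}},"required":["plan"]}

```bash
mkdir -p pics; cat > h.py <<'E'
import numpy as np, cv2
from rig import env
def ray(p,u,v):
    f=200/np.tan(np.radians(p["fov_y"]/2)); R=np.array(p["R"]);t=np.array(p["t"])
    d=np.array([(u-p["cx"])/f,(v-p["cy"])/f,1.0])
    return -R.T@t, R.T@(d/np.linalg.norm(d))
def atz(p,px,z):
    o,d=ray(p,*px); return o+d*(z-o[2])/d[2]
def tri(rs):
    A=np.zeros((3,3));b=np.zeros(3)
    for o,d in rs:
        P=np.eye(3)-np.outer(d,d);A+=P;b+=P@o
    x=np.linalg.solve(A,b)
    return x,[np.linalg.norm((np.eye(3)-np.outer(d,d))@(x-o)) for o,d in rs]
E
python3 - <<'E'
from h import *
P={n:env.get_image(n) for n in("scene","side")}
for n in P: cv2.imwrite(f"pics/{n}.png",P[n]["color"][:,:,::-1])
for k in["mallet","mallet_rest","jig","clamp_bar","left_plate","right_plate","wax_tin","pencil_cup"]:
    for n in P:
        print(k,n,[(np.round(r["pixel"],1).tolist(),round(r["conf"],2)) for r in env.tip_of(k,P[n])[:3]])
s=env.observe();print(s["time_s"],s["position"],np.round(s["tool_rot"],3).tolist(),s["ft_force"],s["grip_width"])
E
```

```text
mallet scene [([397.8, 198.4], 0.82), ([328.9, 159.6], 0.77), ([362.1, 145.5], 0.71)]
mallet side [([290.8, 312.4], 0.86), ([357.9, 302.9], 0.85), ([340.5, 343.3], 0.8)]
mallet_rest scene [([376.1, 169.1], 0.66)]
mallet_rest side [([293.0, 311.8], 0.63)]
jig scene [([192.7, 312.9], 0.69)]
jig side [([321.4, 230.9], 0.68)]
clamp_bar scene [([324.4, 192.1], 0.74), ([343.6, 277.5], 0.24)]
clamp_bar side [([316.5, 235.3], 0.94), ([180.6, 297.4], 0.22)]
left_plate scene [([332.7, 199.0], 0.8)]
left_plate side [([299.5, 217.3], 0.71)]
right_plate scene [([277.5, 220.7], 0.86), ([215.3, 230.3], 0.32)]
right_plate side [([329.9, 185.5], 0.6)]
wax_tin scene [([216.4, 232.4], 0.75)]
wax_tin side [([378.5, 196.1], 0.82)]
pencil_cup scene [([444.4, 169.2], 0.79)]
pencil_cup side [([199.9, 357.0], 0.74)]
0.9 [ 0.14129162 -0.53151464  0.23132679] [[0.966, 0.257, 0.0], [0.257, -0.966, 0.0], [0.0, 0.0, -1.0]] [-0.37490698 -0.10763285 -0.07323913] 0.08550544914970491
```

View pics/scene.png

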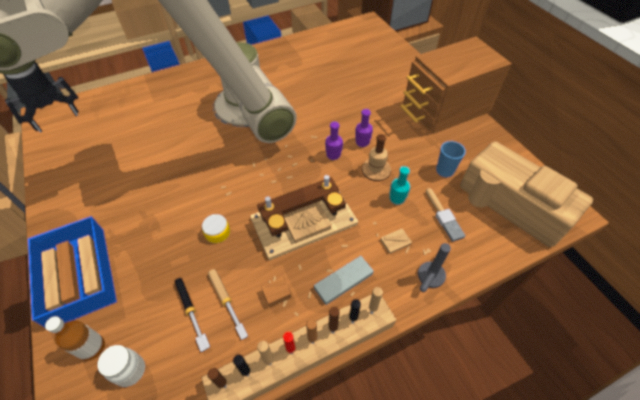

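View pics/side.png

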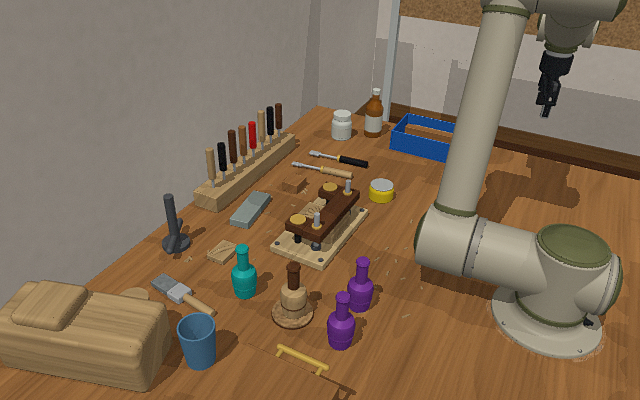

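The real mallet stands on its rest at scene (377,160) / side (293,300), with purple ones near scene (333,150) and (364,130) and a turquoise one at (400,190). The plates are at scene (334,201) and (277,222), and at side (298,219) and (330,187).

```bash
python3 - <<'E'
from h import *
P={n:env.get_image(n) for n in("scene","side")}
print({n:(env.tip_of.__name__,(-np.array(P[n]["R"]).T@P[n]["t"]).round(2)) for n in P})
px={}
for k in["left_plate","right_plate","mallet_rest","mallet","wax_tin"]:
    for n in P:
        rs=env.tip_of(k,P[n])
        if k=="mallet":
            ref=(376,170) if n=="scene" else (292,312)
            rs=sorted(rs,key=lambda r:np.hypot(r["pixel"][0]-ref[0],r["pixel"][1]-ref[1]))
        px[k,n]=rs[0]["pixel"]
    x,e=tri([ray(P[n],*px[k,n]) for n in P])
    z={"left_plate":.0915,"right_plate":.0915,"mallet":.008}.get(k,0)
    print(k,x.round(4),np.round(e,4),[px[k,n] for n in P],"atz",[atz(P[n],px[k,n],z).round(4).tolist() for n in P])
for n,c in(("scene",(376,155)),("side",(292,295))):
    for r in env.outline_of("mallet",P[n]): 
        print(n,np.round(r["bbox"],1),round(r["conf"],2))
    im=P[n]["color"][:,:,::-1]
    b=(230,110) if n=="scene" else (220,165)
    cv2.imwrite(f"pics/c_{n}.png",cv2.resize(im[b[1]:b[1]+150,b[0]:b[0]+200].copy(),None,fx=4,fy=4,interpolation=cv2.INTER_CUBIC))
E
```

```text
{'scene': ('call', array([ 1.13, -0.25,  0.94])), 'side': ('call', array([0.1 , 0.93, 0.83]))}
left_plate [0.5886 0.0616 0.0858] [0.0027 0.0027] [[335.2, 199.2], [294.8, 220.1]] atz [[0.5898, 0.058, 0.0915], [0.5864, 0.0707, 0.0915]]
right_plate [ 0.5807 -0.1089  0.0918] [0.0016 0.0016] [[276.2, 219.3], [329.1, 185.9]] atz [[0.579, -0.1097, 0.0915], [0.5817, -0.1075, 0.0915]]
mallet_rest [ 0.4893  0.2609 -0.0048] [0.0047 0.0047] [[377.8, 171.9], [292.7, 313.1]] atz [[0.4967, 0.2609, 0.0], [0.4839, 0.2612, 0.0]]
mallet [0.4446 0.2628 0.0519] [0.0412 0.0412] [[359.3, 144.3], [289.9, 309.5]] atz [[0.3725, 0.2642, 0.008], [0.4907, 0.2615, 0.008]]
wax_tin [ 0.4988 -0.2688 -0.0036] [0.0052 0.0052] [[214.5, 236.6], [375.7, 195.6]] atz [[0.496, -0.2717, 0.0], [0.4994, -0.2572, 0.0]]
scene [375.4 152.9  25.6  38.9] 0.97
scene [332.8 142.4  20.2  40. ] 0.93
scene [401.2 185.3  21.5  36.4] 0.89
scene [363.8 130.1  19.1  37.2] 0.81
side [291.8 290.1  28.2  59.1] 0.86
side [342.  321.1  26.3  58.3] 0.79
side [243.6 270.6  28.2  59.7] 0.69
side [360.4 281.9  25.8  60.2] 0.59
```

```bash
python3 - <<'E'
from h import *
p=env.get_image("side")
for c in((357.9,302.9),(340.5,343.3),(243,296),(290.8,312.4)): print(atz(p,c,0.0).round(3))
s=env.observe();R=np.array(s["tool_rot"])
print((R.T@(np.array([.489,.261,.25])-s["position"])*100).round(2),s["time_s"])
E
```

```text
[0.372 0.164 0.   ]
[0.357 0.285 0.   ]
[0.607 0.271 0.   ]
[0.489 0.261 0.   ]
[ 53.96 -67.66  -1.87] 1.65
```

View pics/c_side.png

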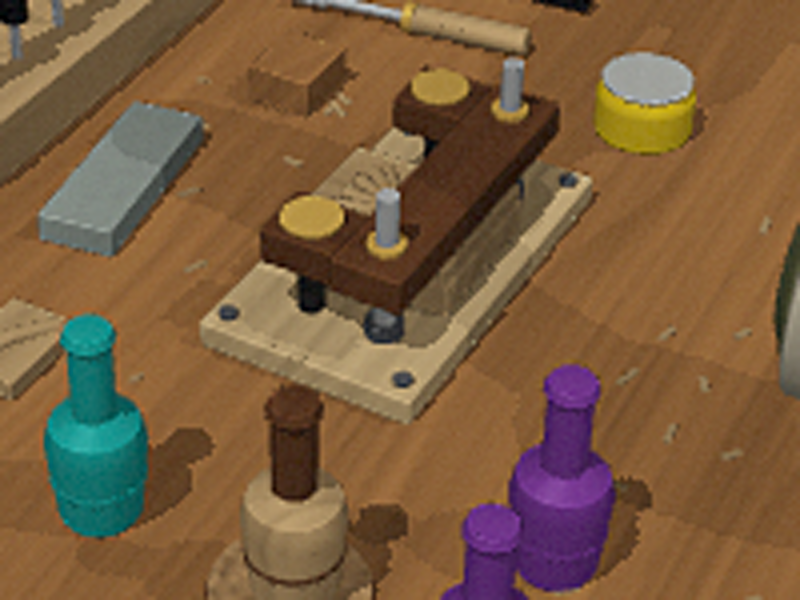

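>>> {"method": "move_arm", "body": {"plan": [[0,0,5,3.1,-3.9,-0.4,1],[0,0,10,6.2,-7.8,-0.8,1],[0,0,14.9,9.3,-11.7,-1.2,1],[0,0,14.9,12.4,-15.6,-1.6,1],[0,0,14.9,15.5,-19.5,-1.9,1]]}}

```text
time_s: 2.15
position: [0.2413, -0.3014, 0.2506]
tool_rot: [[1.0, -0.001, 0.0], [-0.001, -1.0, -0.001], [0.0, 0.001, -1.0]]
ft_force: [0.8, 0.8, 1.4]
grip_width: 0.0854
gripper_force: 0.0
```

>>> {"method": "move_arm", "body": {"plan": [[0,0,0,2.0,-4.5,0,1],[0,0,0,4.0,-9.0,0,1],[0,0,0,6.0,-13.5,0,1],[0,0,0,8.0,-18,0,1],[0,0,0,10.0,-22.5,0,1]]}}

```text
time_s: 2.65
position: [0.3414, -0.0764, 0.2507]
tool_rot: [[1.0, -0.001, 0.001], [-0.001, -1.0, -0.001], [0.001, 0.001, -1.0]]
ft_force: [0.8, -0.1, 0.2]
grip_width: 0.0852
gripper_force: 0.0
```

>>> {"method": "move_arm", "body": {"plan": [[0,0,0,2.0,-4.5,0,1],[0,0,0,4.0,-9.0,0,1],[0,0,0,6.0,-13.5,0,1],[0,0,0,8.0,-18,0,1],[0,0,0,10.0,-22.5,0,1]]}}

```text
time_s: 3.15
position: [0.4415, 0.149, 0.2505]
tool_rot: [[1.0, 0.0, 0.001], [0.0, -1.0, -0.0], [0.001, 0.0, -1.0]]
ft_force: [0.8, -1.0, 0.3]
grip_width: 0.0855
gripper_force: 0.0
```

>>> {"method": "move_arm", "body": {"plan": [[0,0,0,1.8,-4.5,0,1],[0,0,0,3.5,-9.0,0,1],[0,0,0,4.4,-10.9,0,1],[0,0,0,4.4,-10.9,0,1]]}}

```text
time_s: 3.55
position: [0.4855, 0.2579, 0.2496]
tool_rot: [[1.0, 0.003, -0.001], [0.003, -1.0, 0.0], [-0.001, -0.0, -1.0]]
ft_force: [-1.3, -0.9, -0.5]
grip_width: 0.0854
gripper_force: 0.0
```

```bash
cat >> h.py <<'E'
def fish(p,u,v):
    f=200/np.tan(np.radians(p["fov_y"]/2)); R=np.array(p["R"]);t=np.array(p["t"])
    a=np.array([u-p["cx"],v-p["cy"]]); r=np.hypot(*a); th=r/f
    d=np.array([*(a/max(r,1e-9)*np.sin(th)),np.cos(th)])
    return -R.T@t, R.T@d
def fatz(p,px,z):
    o,d=fish(p,*px); return o+d*(z-o[2])/d[2]
E
python3 - <<'E'
from h import *
s=env.observe();print(s["time_s"],s["position"],s["tool_rot"].round(3).tolist() if hasattr(s["tool_rot"],"round") else s["tool_rot"],s["ft_force"])
w=env.get_image("wrist");P={n:env.get_image(n) for n in("scene","side")}
cv2.imwrite("pics/w1.png",w["color"][:,:,::-1])
o,_=fish(w,320,200);print("cam",o.round(3))
for k,z in(("mallet",.008),("mallet_rest",0),("left_plate",.0915),("right_plate",.0915)):
    for r in env.tip_of(k,w)[:4]: print(k,np.round(r["pixel"],1),round(r["conf"],2),fatz(w,r["pixel"],z).round(4))
for r in env.outline_of("mallet",w): print(np.round(r["bbox"],1),round(r["conf"],2))
for k,a,b in(("L",(334.5,201),(298,219)),("R",(277,222),(330,186.8))):
    print(k,tri([ray(P["scene"],*a),ray(P["side"],*b)]),atz(P["side"],b,.0915))
E
```

```text
3.55 [0.48552966 0.25786324 0.24959327] [[1.0, 0.003, -0.001], [0.003, -1.0, 0.0], [-0.001, -0.0, -1.0]] [-1.34930438 -0.88243539 -0.50851544]
cam [0.558 0.258 0.392]
mallet [380.6 248.8] 0.82 [0.3729 0.1718 0.008 ]
mallet [318.1  68.9] 0.62 [0.6093 0.2594 0.008 ]
mallet [318.3 172.4] 0.57 [0.4797 0.2586 0.008 ]
mallet_rest [318.2 164. ] 0.92 [0.4891 0.2588 0.    ]
left_plate [501.4  95.1] 0.87 [0.5864 0.0622 0.0915]
right_plate [601.4 117.7] 0.89 [ 0.5837 -0.1184  0.0915]
[391.1 272.9  49.7  74.1] 0.86
[317.9 183.1  55.4  60.6] 0.62
[321.   59.9  55.4  56.2] 0.57
L (array([0.58784808, 0.05544559, 0.0837398 ]), [np.float64(0.0017260062296339718), np.float64(0.0017260062296341773)]) [0.58178065 0.0630186  0.0915    ]
R (array([ 0.58227208, -0.1109801 ,  0.08572492]), [np.float64(0.0017324026035438228), np.float64(0.0017324026035439558)]) [ 0.57769573 -0.10476655  0.0915    ]
```

View pics/w1.png

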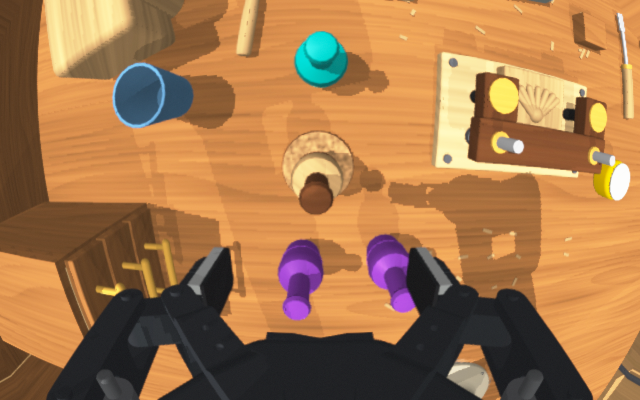

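The wrist view shows the mallet on its rest at (318,164), with the knob near (317,190). The purple pair is below, and the plates are at (503,96) and (598,117).

```bash
python3 - <<'E'
from h import *
w=env.get_image("wrist")
print("knob",fatz(w,(316.8,186),.142).round(4),"rest edges",fatz(w,(282.5,165),.008).round(4),fatz(w,(354,165),.008).round(4))
P=env.get_image("side");print("side knob",atz(P,(293.2,266),.136).round(4),"side rest",atz(P,(293,312),.008).round(4))
print("plates",fatz(w,(503.5,96),.0915).round(4),fatz(w,(598.5,117.5),.0915).round(4))
E
```

```text
knob [0.4949 0.2565 0.142 ] rest edges [0.489 0.301 0.008] [0.489  0.2105 0.008 ]
side knob [0.4834 0.2598 0.136 ] side rest [0.4812 0.2646 0.008 ]
plates [0.5848 0.0551 0.0915] [ 0.5812 -0.1162  0.0915]
```

>>> {"method": "move_arm", "body": {"plan": [[0,0,0,0.35,0,4.5,1],[0,0,0,0.35,0,9,1],[0,0,0,0.35,0,12.5,1],[0,0,0,0.35,0,15.2,1],[0,0,0,0.35,0,15.65,1]]}}

```text
time_s: 4.55
position: [0.4873, 0.2551, 0.0912]
tool_rot: [[1.0, -0.001, -0.005], [-0.001, -1.0, -0.001], [-0.005, 0.001, -1.0]]
ft_force: [-0.5, 0.2, 0.7]
grip_width: 0.0854
gripper_force: 0.0
```

```bash
python3 - <<'E'
from h import *
w=env.get_image("wrist")
cv2.imwrite("pics/w2.png",w["color"][:,:,::-1])
s=env.observe();print(s["position"],s["ft_force"],s["wrist_torque"])
E
```

```text
[0.48796182 0.25531689 0.09240581] [ 0.22182555 -0.19898118 -0.25107782] [ 0.00269788 -0.00389102 -0.04495247]
```

View pics/w2.png

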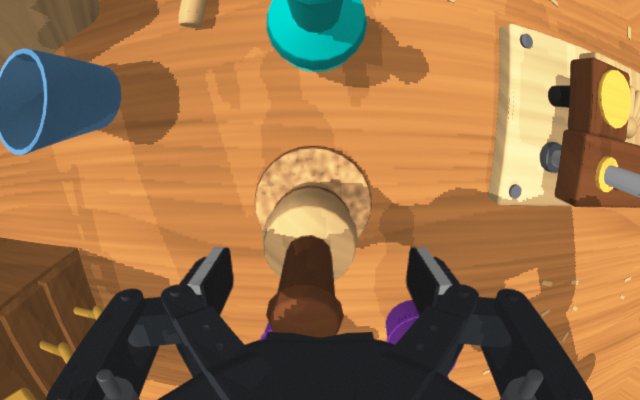

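```bash
python3 - <<'E'
from h import *
w=env.get_image("wrist")
for n,px,z in(("restL",(256,195),.008),("restR",(371,195),.008),("restTop",(313,146.5),.008),("headL",(264,245),.063),("headR",(356,245),.063),("hL",(283,270),.11),("hR",(333,270),.11),("kL",(268,312),.137),("kR",(343,312),.137),("grasp",(320,265),.112)): print(n,fatz(w,px,z).round(4))
r=env.outline_of("mallet_rest",w);print(r[0]["bbox"],env.tip_of("mallet_rest",w)[0]["pixel"],fatz(w,env.tip_of("mallet_rest",w)[0]["pixel"],0))
for r in env.tip_of("mallet",w): print(r["pixel"],r["conf"],fatz(w,r["pixel"],.008))
print(env.observe()["position"])
E
```

```text
restL [0.4965 0.3035 0.008 ]
restR [0.4965 0.215  0.008 ]
restTop [0.5335 0.2594 0.008 ]
headL [0.4801 0.2888 0.063 ]
headR [0.4803 0.2323 0.063 ]
hL [0.4895 0.2715 0.11  ]
hR [0.4897 0.2485 0.11  ]
kL [0.4855 0.2749 0.137 ]
kR [0.4859 0.2456 0.137 ]
grasp [0.4935 0.2545 0.112 ]Traceback (most recent call last):
  File "<stdin>", line 4, in <module>
IndexError: list index out of range
```

>>> {"method": "move_arm", "body": {"plan": [[0,0,0,0.05,-0.4,0,1],[0,0,0,0.05,-0.4,0,-1],[0,0,0,0.05,-0.4,0,-1],[0,0,0,0.05,-0.4,0,-1],[0,0,0,0.05,-0.4,0,-1]], "squeeze": 100}}

```text
time_s: 5.25
position: [0.4891, 0.2597, 0.0939]
tool_rot: [[1.0, -0.0, 0.0], [-0.0, -1.0, 0.0], [0.0, -0.0, -1.0]]
ft_force: [0.1, 1.4, 0.5]
grip_width: 0.0282
gripper_force: 0.4
```

>>> {"method": "move_arm", "body": {"plan": [[0,0,0,0,0,0,-1],[0,0,0,0,0,0,-1],[0,0,0,0,0,0,-1]]}}

```text
time_s: 5.55
position: [0.4893, 0.2599, 0.0941]
tool_rot: [[1.0, -0.0, 0.001], [-0.0, -1.0, 0.001], [0.001, -0.001, -1.0]]
ft_force: [0.1, 2.1, 4.3]
grip_width: 0.0238
gripper_force: 87.1
```

>>> {"method": "move_arm", "body": {"plan": [[0,0,0,0,0,-3,-1],[0,0,0,0,0,-7,-1],[0,0,0,0,0,-11,-1],[0,0,0,0.5,1,-13.6,-1],[0,0,0,2.0,4,-13.6,-1]]}}

```text
time_s: 6.05
position: [0.5094, 0.2209, 0.2333]
tool_rot: [[1.0, 0.003, 0.006], [0.003, -1.0, 0.001], [0.006, -0.001, -1.0]]
ft_force: [-0.0, -0.2, -2.6]
grip_width: 0.0236
gripper_force: 87.9
```

>>> {"method": "move_arm", "body": {"plan": [[0,0,0,2,4,0,-1],[0,0,0,4,8,0,-1],[0,0,0,6,12,0,-1],[0,0,0,7.7,16.1,0,-1],[0,0,0,7.7,16.1,0,-1]]}}

```text
time_s: 6.55
position: [0.5873, 0.0536, 0.2283]
tool_rot: [[1.0, -0.006, -0.002], [-0.006, -1.0, -0.002], [-0.002, 0.002, -1.0]]
ft_force: [-0.1, 0.6, -3.3]
grip_width: 0.0235
gripper_force: 87.3
```

```bash
python3 - <<'E'
from h import *
P={n:env.get_image(n) for n in("scene","side","wrist")}
cv2.imwrite("pics/w3.png",P["wrist"]["color"][:,:,::-1])
for n in P:
    for k,z in(("left_plate",.0915),("right_plate",.0915),("mallet",.14)):
        for r in env.tip_of(k,P[n])[:4]: print(n,k,np.round(r["pixel"],1),round(r["conf"],2),(fatz if n=="wrist" else atz)(P[n],r["pixel"],z).round(4))
s=env.observe();print(s["time_s"],s["position"],s["ft_force"],s["wrist_torque"],s["grip_width"],s["gripper_force"])
E
```

```text
scene left_plate [331.5 197.8] 0.91 [0.5812 0.0513 0.0915]
scene left_plate [192.5 316.9] 0.63 [ 0.7358 -0.3752  0.0915]
scene right_plate [279.6 220.7] 0.95 [ 0.5869 -0.1034  0.0915]
scene right_plate [191.  313.9] 0.74 [ 0.7277 -0.3764  0.0915]
scene mallet [360.5 144.9] 0.82 [0.4835 0.1931 0.14  ]
scene mallet [330.9 187.1] 0.8 [0.5811 0.0484 0.14  ]
scene mallet [397.9 201.6] 0.74 [0.6981 0.1787 0.14  ]
side left_plate [294.8 217.4] 0.87 [0.5918 0.0611 0.0915]
side right_plate [325. 186.] 0.68 [ 0.5911 -0.1017  0.0915]
side mallet [298.2 200.4] 0.74 [0.5861 0.0548 0.14  ]
side mallet [246.  291.4] 0.61 [0.5238 0.3698 0.14  ]
side mallet [338.6 343.1] 0.6 [0.3171 0.3959 0.14  ]
side mallet [358.6 303.4] 0.58 [0.3244 0.2941 0.14  ]
wrist left_plate [317.5 189.3] 0.6 [0.5849 0.0588 0.0915]
wrist right_plate [483.2 194.3] 0.74 [ 0.5804 -0.1124  0.0915]
wrist right_plate [596.4 108. ] 0.61 [ 0.6906 -0.2804  0.0915]
wrist right_plate [ 69.7 179.9] 0.35 [0.5991 0.3545 0.0915]
wrist mallet [163.2 154. ] 0.98 [0.6284 0.185  0.14  ]
wrist mallet [319.2 214.1] 0.68 [0.5775 0.0572 0.14  ]
7.15 [0.58597248 0.05901006 0.22990428] [ 0.18548973  0.98724998 -3.20266064] [ 0.02461144 -0.00545469  0.02157517] 0.02363908850722435 87.30473894606186
```

View pics/w3.png

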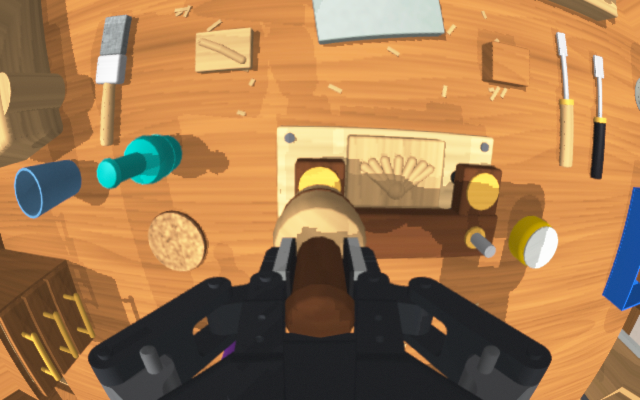

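The mallet hangs above the left plate. The plate centre estimates are left (0.585, 0.058) and right (0.581, -0.112).

>>> {"method": "move_arm", "body": {"plan": [[0,0,0,0,0,2.0,-1],[0,0,0,0,0,3.4,-1],[0,0,0,0,0,4.2,-1],[0,0,0,0,0,4.5,-1],[0,0,0,0,0,4.5,-1]]}}

```text
time_s: 7.65
position: [0.5862, 0.0587, 0.1849]
tool_rot: [[1.0, -0.0, -0.0], [-0.0, -1.0, -0.0], [-0.0, 0.0, -1.0]]
ft_force: [-0.3, 0.2, -2.7]
grip_width: 0.0236
gripper_force: 87.4
```

>>> {"method": "move_arm", "body": {"plan": [[0,0,0,0,0,0.1,-1],[0,0,0,0,0,0.2,-1],[0,0,0,0,0,0.3,-1],[0,0,0,0,0,0.4,-1]]}}

```text
time_s: 8.05
position: [0.5861, 0.0587, 0.181]
tool_rot: [[1.0, -0.0, 0.0], [-0.0, -1.0, -0.0], [0.0, 0.0, -1.0]]
ft_force: [0.1, -0.1, -2.7]
grip_width: 0.0234
gripper_force: 87.4
```

>>> {"method": "move_arm", "body": {"plan": [[0,0,0,0,0,0.1,-1],[0,0,0,0,0,0.2,-1]]}}

```text
time_s: 8.25
position: [0.5861, 0.0586, 0.1788]
tool_rot: [[1.0, -0.0, 0.0], [-0.0, -1.0, -0.0], [0.0, 0.0, -1.0]]
ft_force: [-0.1, -0.8, -2.6]
grip_width: 0.0238
gripper_force: 87.4
```

>>> {"method": "move_arm", "body": {"plan": [[0,0,0,0,0,0.05,-1],[0,0,0,0,0,0.1,-1]]}}

```text
time_s: 8.45
position: [0.5861, 0.0587, 0.1778]
tool_rot: [[1.0, -0.0, -0.0], [-0.0, -1.0, 0.0], [-0.0, -0.0, -1.0]]
ft_force: [-0.3, 0.2, -3.9]
grip_width: 0.0237
gripper_force: 87.4
```

>>> {"method": "move_arm", "body": {"plan": [[0,0,0,0,0,0.05,-1],[0,0,0,0,0,0.1,-1]]}}

```text
time_s: 8.65
position: [0.5861, 0.0586, 0.1768]
tool_rot: [[1.0, -0.0, 0.0], [-0.0, -1.0, -0.0], [0.0, 0.0, -1.0]]
ft_force: [0.6, 0.2, -2.0]
grip_width: 0.0237
gripper_force: 87.3
```

>>> {"method": "move_arm", "body": {"plan": [[0,0,0,0,0,0.05,-1],[0,0,0,0,0,0.1,-1]]}}

```text
time_s: 8.85
position: [0.5863, 0.0587, 0.1764]
tool_rot: [[1.0, -0.0, 0.001], [-0.0, -1.0, -0.0], [0.001, 0.0, -1.0]]
ft_force: [-1.2, -0.3, 3.7]
grip_width: 0.0237
gripper_force: 87.6
```

>>> {"method": "move_arm", "body": {"plan": [[0,0,0,0,0,0.04,-1],[0,0,0,0,0,0.08,-1]]}}

```text
time_s: 9.05
position: [0.5865, 0.0587, 0.1761]
tool_rot: [[1.0, -0.0, 0.002], [-0.0, -1.0, -0.0], [0.002, 0.0, -1.0]]
ft_force: [-0.2, 0.1, 7.0]
grip_width: 0.0237
gripper_force: 88.0
```

>>> {"method": "move_arm", "body": {"plan": [[0,0,0,0,0,0.03,-1],[0,0,0,0,0,0.03,-1]]}}

```text
time_s: 9.25
position: [0.5866, 0.0587, 0.1761]
tool_rot: [[1.0, -0.0, 0.003], [-0.0, -1.0, -0.0], [0.003, 0.0, -1.0]]
ft_force: [-1.0, 1.5, 8.4]
grip_width: 0.0233
gripper_force: 88.1
```

>>> {"method": "move_arm", "body": {"plan": [[0,0,0,0,0,0.04,-1],[0,0,0,0,0,0.06,-1],[0,0,0,0,0,0.06,-1]]}}

```text
time_s: 9.55
position: [0.5867, 0.0587, 0.1759]
tool_rot: [[1.0, -0.0, 0.003], [-0.0, -1.0, -0.0], [0.003, 0.0, -1.0]]
ft_force: [-0.9, 0.8, 10.9]
grip_width: 0.0235
gripper_force: 88.3
```

>>> {"method": "move_arm", "body": {"plan": [[0,0,0,0,0,0.04,-1],[0,0,0,0,0,0.04,-1]]}}

```text
time_s: 9.75
position: [0.5868, 0.0587, 0.1757]
tool_rot: [[1.0, -0.0, 0.004], [-0.0, -1.0, -0.0], [0.004, 0.0, -1.0]]
ft_force: [-2.0, 0.7, 12.0]
grip_width: 0.0236
gripper_force: 88.5
```

>>> {"method": "move_arm", "body": {"plan": [[0,0,0,0,0,0.03,-1],[0,0,0,0,0,0.05,-1],[0,0,0,0,0,0.05,-1]]}}

```text
time_s: 10.05
position: [0.5868, 0.0587, 0.1753]
tool_rot: [[1.0, -0.0, 0.004], [-0.0, -1.0, -0.0], [0.004, 0.0, -1.0]]
ft_force: [-1.0, 1.1, 13.2]
grip_width: 0.0234
gripper_force: 88.5
```

>>> {"method": "move_arm", "body": {"plan": [[0,0,0,0,0,0.03,-1],[0,0,0,0,0,0.03,-1]]}}

```text
time_s: 10.25
position: [0.5869, 0.0587, 0.1751]
tool_rot: [[1.0, -0.0, 0.004], [-0.0, -1.0, -0.0], [0.004, 0.0, -1.0]]
ft_force: [-0.6, 0.4, 13.0]
grip_width: 0.024
gripper_force: 88.6
```

>>> {"method": "move_arm", "body": {"plan": [[0,0,0,0,0,0.03,-1],[0,0,0,0,0,0.06,-1],[0,0,0,0,0,0.06,-1]]}}

```text
time_s: 10.55
position: [0.5869, 0.0588, 0.1746]
tool_rot: [[1.0, -0.0, 0.004], [-0.0, -1.0, -0.0], [0.004, 0.0, -1.0]]
ft_force: [-0.9, 1.6, 13.4]
grip_width: 0.0235
gripper_force: 88.7
```

>>> {"method": "move_arm", "body": {"plan": [[0,0,0,0,0,0.03,-1],[0,0,0,0,0,0.06,-1],[0,0,0,0,0,0.06,-1]]}}

```text
time_s: 10.85
position: [0.5869, 0.0588, 0.1741]
tool_rot: [[1.0, -0.0, 0.004], [-0.0, -1.0, 0.0], [0.004, -0.0, -1.0]]
ft_force: [-0.9, 1.4, 14.4]
grip_width: 0.0237
gripper_force: 88.7
```

>>> {"method": "move_arm", "body": {"plan": [[0,0,0,0,0,-2.0,-1],[0,0,0,-0.1,4,-3.0,-1],[0,0,0,-0.2,8.5,-3.0,-1],[0,0,0,-0.4,13,-3.0,-1],[0,0,0,-0.5,17.1,-3.0,-1]]}}

```text
time_s: 11.35
position: [0.5805, -0.1142, 0.2013]
tool_rot: [[1.0, -0.0, -0.001], [-0.0, -1.0, 0.0], [-0.001, -0.0, -1.0]]
ft_force: [1.8, -0.7, -2.1]
grip_width: 0.0238
gripper_force: 87.6
```

>>> {"method": "move_arm", "body": {"plan": [[0,0,0,0,0,0,-1],[0,0,0,0,0,1.2,-1],[0,0,0,0,0,1.9,-1],[0,0,0,0,0,2.1,-1],[0,0,0,0,0,2.1,-1]]}}

```text
time_s: 11.85
position: [0.5809, -0.1113, 0.1801]
tool_rot: [[1.0, 0.001, -0.001], [0.001, -1.0, 0.001], [-0.001, -0.001, -1.0]]
ft_force: [-0.3, 0.2, -2.4]
grip_width: 0.0235
gripper_force: 87.7
```

>>> {"method": "move_arm", "body": {"plan": [[0,0,0,0,0,0.1,-1],[0,0,0,0,0,0.2,-1],[0,0,0,0,0,0.2,-1]]}}

```text
time_s: 12.15
position: [0.5811, -0.1122, 0.1788]
tool_rot: [[1.0, 0.0, 0.0], [0.0, -1.0, -0.0], [0.0, 0.0, -1.0]]
ft_force: [0.1, 0.4, -2.7]
grip_width: 0.0235
gripper_force: 87.7
```

>>> {"method": "move_arm", "body": {"plan": [[0,0,0,0,0,0.1,-1],[0,0,0,0,0,0.15,-1]]}}

```text
time_s: 12.35
position: [0.5811, -0.1124, 0.1773]
tool_rot: [[1.0, -0.0, 0.0], [-0.0, -1.0, -0.0], [0.0, 0.0, -1.0]]
ft_force: [-0.2, 0.5, -1.1]
grip_width: 0.0233
gripper_force: 87.7
```

>>> {"method": "move_arm", "body": {"plan": [[0,0,0,0,0,0.1,-1],[0,0,0,0,0,0.1,-1]]}}

```text
time_s: 12.55
position: [0.5813, -0.1123, 0.1769]
tool_rot: [[1.0, -0.0, 0.001], [-0.0, -1.0, -0.0], [0.001, 0.0, -1.0]]
ft_force: [0.3, 0.6, 3.0]
grip_width: 0.0233
gripper_force: 88.0
```

>>> {"method": "move_arm", "body": {"plan": [[0,0,0,0,0,0.1,-1],[0,0,0,0,0,0.1,-1]]}}

```text
time_s: 12.75
position: [0.5815, -0.1124, 0.1763]
tool_rot: [[1.0, -0.0, 0.002], [-0.0, -1.0, -0.001], [0.002, 0.001, -1.0]]
ft_force: [-1.0, 0.3, 6.8]
grip_width: 0.0235
gripper_force: 88.4
```

>>> {"method": "move_arm", "body": {"plan": [[0,0,0,0,0,0.05,-1],[0,0,0,0,0,0.1,-1]]}}

```text
time_s: 12.95
position: [0.5816, -0.1125, 0.1756]
tool_rot: [[1.0, -0.0, 0.003], [-0.0, -1.0, -0.001], [0.003, 0.001, -1.0]]
ft_force: [0.3, 0.8, 9.4]
grip_width: 0.0239
gripper_force: 88.5
```

>>> {"method": "move_arm", "body": {"plan": [[0,0,0,0,0,0.05,-1],[0,0,0,0,0,0.1,-1]]}}

```text
time_s: 13.15
position: [0.5817, -0.1126, 0.1749]
tool_rot: [[1.0, -0.0, 0.003], [-0.0, -1.0, -0.001], [0.003, 0.001, -1.0]]
ft_force: [0.2, 0.7, 10.4]
grip_width: 0.0237
gripper_force: 89.4
```

>>> {"method": "move_arm", "body": {"plan": [[0,0,0,0,0,0.05,-1],[0,0,0,0,0,0.07,-1]]}}

```text
time_s: 13.35
position: [0.5817, -0.1127, 0.1743]
tool_rot: [[1.0, -0.0, 0.003], [-0.0, -1.0, -0.001], [0.003, 0.001, -1.0]]
ft_force: [-0.4, 1.0, 10.0]
grip_width: 0.0236
gripper_force: 88.9
```

>>> {"method": "move_arm", "body": {"plan": [[0,0,0,0,0,0.05,-1],[0,0,0,0,0,0.1,-1],[0,0,0,0,0,0.15,-1]]}}

```text
time_s: 13.65
position: [0.5818, -0.1128, 0.1731]
tool_rot: [[1.0, -0.0, 0.004], [-0.0, -1.0, -0.002], [0.004, 0.002, -1.0]]
ft_force: [-1.5, 0.1, 13.5]
grip_width: 0.0237
gripper_force: 89.2
```

>>> {"method": "move_arm", "body": {"plan": [[0,0,0,0,0,0.05,-1],[0,0,0,0,0,0.1,-1]]}}

```text
time_s: 13.85
position: [0.5819, -0.1129, 0.1723]
tool_rot: [[1.0, -0.0, 0.004], [-0.0, -1.0, -0.002], [0.004, 0.002, -1.0]]
ft_force: [-0.3, 0.7, 13.1]
grip_width: 0.0235
gripper_force: 89.9
```

>>> {"method": "move_arm", "body": {"plan": [[0,0,0,0,0,-2.0,-1],[0,0,0,0.1,-4,-3.0,-1],[0,0,0,0.2,-8.5,-3.0,-1],[0,0,0,0.4,-13,-3.0,-1],[0,0,0,0.5,-17.1,-3.0,-1]]}}

```text
time_s: 14.35
position: [0.5857, 0.0605, 0.1996]
tool_rot: [[1.0, -0.0, -0.001], [-0.0, -1.0, 0.0], [-0.001, -0.0, -1.0]]
ft_force: [1.6, 0.0, -3.0]
grip_width: 0.0237
gripper_force: 88.0
```

>>> {"method": "move_arm", "body": {"plan": [[0,0,0,0,0,0,-1],[0,0,0,0,0,1.2,-1],[0,0,0,0,0,2.1,-1],[0,0,0,0,0,2.4,-1],[0,0,0,0,0,2.4,-1]]}}

```text
time_s: 14.85
position: [0.5859, 0.0577, 0.1755]
tool_rot: [[1.0, -0.002, -0.001], [-0.002, -1.0, 0.0], [-0.001, -0.0, -1.0]]
ft_force: [0.9, 0.6, -2.0]
grip_width: 0.0234
gripper_force: 88.2
```

>>> {"method": "move_arm", "body": {"plan": [[0,0,0,0,0,0.1,-1],[0,0,0,0,0,0.2,-1],[0,0,0,0,0,0.25,-1],[0,0,0,0,0,0.3,-1]]}}

```text
time_s: 15.25
position: [0.5867, 0.0581, 0.1744]
tool_rot: [[1.0, -0.0, 0.003], [-0.0, -1.0, -0.001], [0.003, 0.001, -1.0]]
ft_force: [-1.6, -1.8, 7.4]
grip_width: 0.0233
gripper_force: 89.1
```

>>> {"method": "move_arm", "body": {"plan": [[0,0,0,0,0,0.05,-1],[0,0,0,0,0,0.1,-1],[0,0,0,0,0,0.15,-1]]}}

```text
time_s: 15.55
position: [0.5868, 0.0582, 0.1733]
tool_rot: [[1.0, -0.0, 0.003], [-0.0, -1.0, -0.001], [0.003, 0.001, -1.0]]
ft_force: [-0.9, -1.0, 9.3]
grip_width: 0.0233
gripper_force: 89.2
```

>>> {"method": "move_arm", "body": {"plan": [[0,0,0,0,0,0.05,-1],[0,0,0,0,0,0.1,-1],[0,0,0,0,0,0.13,-1]]}}

```text
time_s: 15.85
position: [0.5869, 0.0584, 0.1723]
tool_rot: [[1.0, -0.0, 0.004], [-0.0, -1.0, -0.001], [0.004, 0.001, -1.0]]
ft_force: [-1.3, -1.1, 10.9]
grip_width: 0.0238
gripper_force: 89.3
```

>>> {"method": "move_arm", "body": {"plan": [[0,0,0,0,0,0.05,-1],[0,0,0,0,0,0.1,-1]]}}

```text
time_s: 16.05
position: [0.5869, 0.0585, 0.1715]
tool_rot: [[1.0, -0.0, 0.004], [-0.0, -1.0, -0.001], [0.004, 0.001, -1.0]]
ft_force: [-2.3, 0.0, 12.6]
grip_width: 0.0237
gripper_force: 89.4
```

>>> {"method": "move_arm", "body": {"plan": [[0,0,0,0,0,0.05,-1],[0,0,0,0,0,0.08,-1]]}}

```text
time_s: 16.25
position: [0.587, 0.0585, 0.1708]
tool_rot: [[1.0, -0.0, 0.004], [-0.0, -1.0, -0.0], [0.004, 0.0, -1.0]]
ft_force: [-1.6, 0.4, 14.2]
grip_width: 0.024
gripper_force: 89.4
```

>>> {"method": "move_arm", "body": {"plan": [[0,0,0,0,0,0.03,-1],[0,0,0,0,0,0.03,-1]]}}

```text
time_s: 16.45
position: [0.587, 0.0586, 0.1706]
tool_rot: [[1.0, -0.0, 0.004], [-0.0, -1.0, -0.0], [0.004, 0.0, -1.0]]
ft_force: [-1.5, -0.0, 13.5]
grip_width: 0.0236
gripper_force: 89.5
```

>>> {"method": "move_arm", "body": {"plan": [[0,0,0,0,0,-2.0,-1],[0,0,0,-0.1,4,-3.0,-1],[0,0,0,-0.2,8.5,-3.0,-1],[0,0,0,-0.4,13,-3.0,-1],[0,0,0,-0.5,17.1,-3.0,-1]]}}

```text
time_s: 16.95
position: [0.5806, -0.1142, 0.198]
tool_rot: [[1.0, -0.0, -0.0], [-0.0, -1.0, 0.0], [-0.0, -0.0, -1.0]]
ft_force: [1.5, -0.2, -2.8]
grip_width: 0.0238
gripper_force: 87.7
```

>>> {"method": "move_arm", "body": {"plan": [[0,0,0,0,0,0,-1],[0,0,0,0,0,1.2,-1],[0,0,0,0,0,2.1,-1],[0,0,0,0,0,2.4,-1],[0,0,0,0,0,2.4,-1]]}}

```text
time_s: 17.45
position: [0.5809, -0.1113, 0.1737]
tool_rot: [[1.0, 0.001, -0.001], [0.001, -1.0, 0.0], [-0.001, -0.0, -1.0]]
ft_force: [-0.2, -1.1, -2.9]
grip_width: 0.0237
gripper_force: 88.0
```

>>> {"method": "move_arm", "body": {"plan": [[0,0,0,0,0,0.1,-1],[0,0,0,0,0,0.2,-1],[0,0,0,0,0,0.25,-1],[0,0,0,0,0,0.3,-1]]}}

```text
time_s: 17.85
position: [0.5816, -0.1119, 0.1726]
tool_rot: [[1.0, 0.0, 0.003], [0.0, -1.0, 0.0], [0.003, -0.0, -1.0]]
ft_force: [-0.6, 3.3, 8.7]
grip_width: 0.0237
gripper_force: 89.1
```

>>> {"method": "move_arm", "body": {"plan": [[0,0,0,0,0,0.05,-1],[0,0,0,0,0,0.1,-1]]}}

```text
time_s: 18.05
position: [0.5817, -0.1119, 0.1718]
tool_rot: [[1.0, 0.0, 0.003], [0.0, -1.0, -0.0], [0.003, 0.0, -1.0]]
ft_force: [-0.1, 2.6, 9.9]
grip_width: 0.0236
gripper_force: 89.1
```

>>> {"method": "move_arm", "body": {"plan": [[0,0,0,0,0,0.05,-1],[0,0,0,0,0,0.1,-1],[0,0,0,0,0,0.13,-1]]}}

```text
time_s: 18.35
position: [0.5817, -0.1121, 0.1708]
tool_rot: [[1.0, 0.0, 0.003], [0.0, -1.0, -0.001], [0.003, 0.001, -1.0]]
ft_force: [-0.7, 2.3, 10.7]
grip_width: 0.0237
gripper_force: 89.3
```

>>> {"method": "move_arm", "body": {"plan": [[0,0,0,0,0,0.05,-1],[0,0,0,0,0,0.1,-1]]}}

```text
time_s: 18.55
position: [0.5819, -0.1122, 0.17]
tool_rot: [[1.0, -0.0, 0.004], [-0.0, -1.0, -0.001], [0.004, 0.001, -1.0]]
ft_force: [-0.6, 2.4, 13.9]
grip_width: 0.024
gripper_force: 89.6
```

>>> {"method": "move_arm", "body": {"plan": [[0,0,0,0,0,0.05,-1],[0,0,0,0,0,0.06,-1]]}}

```text
time_s: 18.75
position: [0.582, -0.1122, 0.1699]
tool_rot: [[1.0, 0.0, 0.005], [0.0, -1.0, -0.001], [0.005, 0.001, -1.0]]
ft_force: [-1.3, 2.9, 14.3]
grip_width: 0.0239
gripper_force: 90.0
```

>>> {"method": "move_arm", "body": {"plan": [[0,0,0,0,0,0.03,-1],[0,0,0,0,0,0.03,-1]]}}

```text
time_s: 18.95
position: [0.582, -0.1122, 0.1698]
tool_rot: [[1.0, 0.0, 0.005], [0.0, -1.0, -0.001], [0.005, 0.001, -1.0]]
ft_force: [-0.7, 2.8, 15.6]
grip_width: 0.0241
gripper_force: 90.1
```

>>> {"method": "move_arm", "body": {"plan": [[0,0,0,0,0,-2.0,-1],[0,0,0,0.1,-4,-3.0,-1],[0,0,0,0.2,-8.5,-3.0,-1],[0,0,0,0.4,-13,-3.0,-1],[0,0,0,0.5,-17.1,-3.0,-1]]}}

```text
time_s: 19.45
position: [0.5859, 0.0605, 0.1969]
tool_rot: [[1.0, -0.0, 0.0], [-0.0, -1.0, -0.0], [0.0, 0.0, -1.0]]
ft_force: [0.7, 0.1, -2.6]
grip_width: 0.0237
gripper_force: 87.6
```

>>> {"method": "move_arm", "body": {"plan": [[0,0,0,0,0,0,-1],[0,0,0,0,0,1.2,-1],[0,0,0,0,0,2.1,-1],[0,0,0,0,0,2.4,-1],[0,0,0,0,0,2.4,-1]]}}

```text
time_s: 19.95
position: [0.586, 0.0576, 0.1722]
tool_rot: [[1.0, -0.002, -0.001], [-0.002, -1.0, -0.0], [-0.001, 0.0, -1.0]]
ft_force: [0.2, -0.7, -2.9]
grip_width: 0.0233
gripper_force: 88.4
```

>>> {"method": "move_arm", "body": {"plan": [[0,0,0,0,0,0.1,-1],[0,0,0,0,0,0.2,-1],[0,0,0,0,0,0.25,-1],[0,0,0,0,0,0.3,-1]]}}

```text
time_s: 20.35
position: [0.5867, 0.0583, 0.171]
tool_rot: [[1.0, -0.0, 0.003], [-0.0, -1.0, -0.001], [0.003, 0.001, -1.0]]
ft_force: [1.2, -1.5, 6.5]
grip_width: 0.0236
gripper_force: 89.5
```

>>> {"method": "move_arm", "body": {"plan": [[0,0,0,0,0,0.05,-1],[0,0,0,0,0,0.1,-1]]}}

```text
time_s: 20.55
position: [0.5869, 0.0583, 0.1707]
tool_rot: [[1.0, -0.0, 0.004], [-0.0, -1.0, -0.001], [0.004, 0.001, -1.0]]
ft_force: [-0.7, -1.1, 9.8]
grip_width: 0.0234
gripper_force: 89.2
```

>>> {"method": "move_arm", "body": {"plan": [[0,0,0,0,0,0.03,-1],[0,0,0,0,0,0.06,-1]]}}

```text
time_s: 20.75
position: [0.5869, 0.0584, 0.1703]
tool_rot: [[1.0, -0.0, 0.004], [-0.0, -1.0, -0.001], [0.004, 0.001, -1.0]]
ft_force: [-0.6, -2.0, 11.5]
grip_width: 0.0235
gripper_force: 89.3
```

>>> {"method": "move_arm", "body": {"plan": [[0,0,0,0,0,0.03,-1],[0,0,0,0,0,0.04,-1]]}}

```text
time_s: 20.95
position: [0.587, 0.0584, 0.1701]
tool_rot: [[1.0, -0.0, 0.004], [-0.0, -1.0, -0.001], [0.004, 0.001, -1.0]]
ft_force: [-0.6, -1.6, 12.6]
grip_width: 0.0236
gripper_force: 89.4
```

>>> {"method": "move_arm", "body": {"plan": [[0,0,0,0,0,0.03,-1],[0,0,0,0,0,0.03,-1]]}}

```text
time_s: 21.15
position: [0.5871, 0.0584, 0.17]
tool_rot: [[1.0, -0.0, 0.005], [-0.0, -1.0, -0.001], [0.005, 0.001, -1.0]]
ft_force: [-0.6, -1.2, 13.1]
grip_width: 0.024
gripper_force: 89.6
```

>>> {"method": "move_arm", "body": {"plan": [[0,0,0,0,0,0.03,-1],[0,0,0,0,0,0.04,-1]]}}

```text
time_s: 21.35
position: [0.5871, 0.0584, 0.1699]
tool_rot: [[1.0, -0.0, 0.005], [-0.0, -1.0, -0.001], [0.005, 0.001, -1.0]]
ft_force: [-0.8, -1.1, 15.1]
grip_width: 0.0239
gripper_force: 90.3
```

>>> {"method": "move_arm", "body": {"plan": [[0,0,0,0,0,0.02,-1],[0,0,0,0,0,0.02,-1]]}}

```text
time_s: 21.55
position: [0.5872, 0.0584, 0.1698]
tool_rot: [[1.0, -0.0, 0.005], [-0.0, -1.0, -0.001], [0.005, 0.001, -1.0]]
ft_force: [-1.7, -1.5, 14.7]
grip_width: 0.0237
gripper_force: 90.6
```

>>> {"method": "move_arm", "body": {"plan": [[0,0,0,0,0,0.02,-1],[0,0,0,0,0,0.02,-1],[0,0,0,0,0,0.02,-1],[0,0,0,0,0,0.02,-1],[0,0,0,0,0,0.02,-1]]}}

```text
time_s: 22.05
position: [0.5872, 0.0584, 0.1698]
tool_rot: [[1.0, -0.0, 0.006], [-0.0, -1.0, -0.001], [0.006, 0.001, -1.0]]
ft_force: [-1.0, 0.4, 16.6]
grip_width: 0.0235
gripper_force: 90.5
```

>>> {"method": "move_arm", "body": {"plan": [[0,0,0,0,0,0.0,-1],[0,0,0,0,0,0.0,-1]]}}

```text
time_s: 22.25
position: [0.5872, 0.0584, 0.1698]
tool_rot: [[1.0, -0.0, 0.006], [-0.0, -1.0, -0.001], [0.006, 0.001, -1.0]]
ft_force: [-0.4, -0.7, 16.5]
grip_width: 0.0234
gripper_force: 90.4
```

>>> {"method": "move_arm", "body": {"plan": [[0,0,0,0,0,-2.0,-1],[0,0,0,-0.1,4,-3.0,-1],[0,0,0,-0.2,8.5,-3.0,-1],[0,0,0,-0.4,13,-3.0,-1],[0,0,0,-0.5,17.1,-3.0,-1]]}}

```text
time_s: 22.75
position: [0.5805, -0.114, 0.1966]
tool_rot: [[1.0, -0.0, -0.001], [-0.0, -1.0, 0.0], [-0.001, -0.0, -1.0]]
ft_force: [0.5, 0.7, -2.4]
grip_width: 0.0236
gripper_force: 88.3
```

>>> {"method": "move_arm", "body": {"plan": [[0,0,0,0,0,0,-1],[0,0,0,0,0,1.2,-1],[0,0,0,0,0,2.1,-1],[0,0,0,0,0,2.4,-1],[0,0,0,0,0,2.4,-1]]}}

```text
time_s: 23.25
position: [0.5809, -0.1112, 0.172]
tool_rot: [[1.0, 0.001, -0.001], [0.001, -1.0, 0.001], [-0.001, -0.001, -1.0]]
ft_force: [-0.0, -0.2, -2.5]
grip_width: 0.0239
gripper_force: 87.7
```

>>> {"method": "move_arm", "body": {"plan": [[0,0,0,0,0,0.1,-1],[0,0,0,0,0,0.2,-1],[0,0,0,0,0,0.3,-1],[0,0,0,0,0,0.4,-1]]}}

```text
time_s: 23.65
position: [0.5817, -0.1122, 0.1703]
tool_rot: [[1.0, -0.0, 0.003], [-0.0, -1.0, -0.0], [0.003, 0.0, -1.0]]
ft_force: [-0.5, 2.2, 10.0]
grip_width: 0.0238
gripper_force: 89.0
```

>>> {"method": "move_arm", "body": {"plan": [[0,0,0,0,0,0.04,-1],[0,0,0,0,0,0.08,-1],[0,0,0,0,0,0.12,-1]]}}

```text
time_s: 23.95
position: [0.5821, -0.1123, 0.1701]
tool_rot: [[1.0, -0.0, 0.005], [-0.0, -1.0, -0.001], [0.005, 0.001, -1.0]]
ft_force: [-0.9, 3.2, 12.8]
grip_width: 0.0239
gripper_force: 90.3
```

>>> {"method": "move_arm", "body": {"plan": [[0,0,0,0,0,0.03,-1],[0,0,0,0,0,0.05,-1],[0,0,0,0,0,0.05,-1]]}}

```text
time_s: 24.25
position: [0.5821, -0.1123, 0.17]
tool_rot: [[1.0, -0.0, 0.005], [-0.0, -1.0, -0.001], [0.005, 0.001, -1.0]]
ft_force: [0.3, 3.1, 13.3]
grip_width: 0.0233
gripper_force: 90.5
```

>>> {"method": "move_arm", "body": {"plan": [[0,0,0,0,0,0.01,-1],[0,0,0,0,0,0.01,-1],[0,0,0,0,0,0.01,-1],[0,0,0,0,0,0.01,-1],[0,0,0,0,0,0.01,-1]]}}

```text
time_s: 24.75
position: [0.5821, -0.1123, 0.1699]
tool_rot: [[1.0, -0.0, 0.005], [-0.0, -1.0, -0.001], [0.005, 0.001, -1.0]]
ft_force: [-0.7, 2.8, 14.2]
grip_width: 0.0235
gripper_force: 90.5
```

```bash
python3 - <<'E'
from h import *
P=env.get_image("side")
cv2.imwrite("pics/s4.png",cv2.resize(P["color"][165:315,220:420,::-1].copy(),None,fx=4,fy=4,interpolation=cv2.INTER_CUBIC))
s=env.observe();print(s["time_s"],s["position"],s["ft_force"])
E
```

```text
24.8 [ 0.58214729 -0.11224981  0.16997689] [-0.53299909  2.59200169 15.10507777]
```

View pics/s4.png

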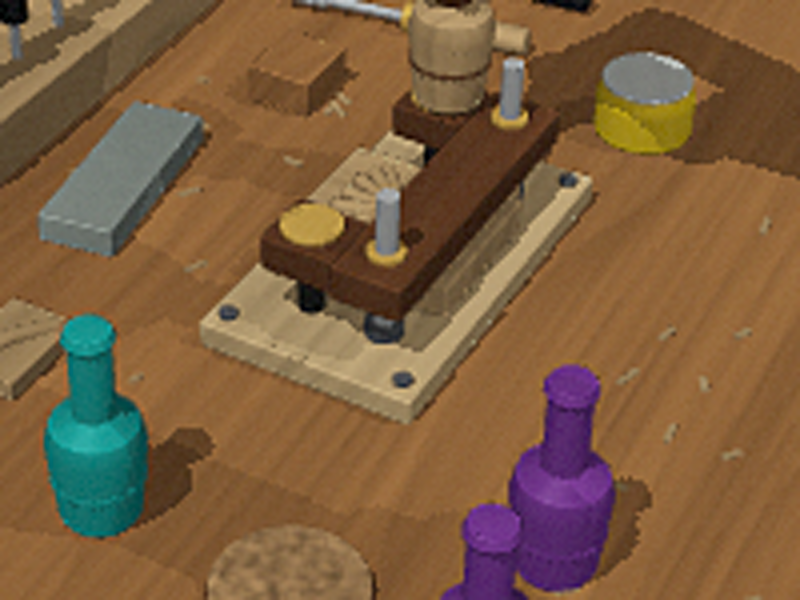

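The left plate has dropped to about 85 mm (crop row 216→225), and the foot sits flat on the right plate. I'll press a little harder and hold.

>>> {"method": "move_arm", "body": {"plan": [[0,0,0,0,0,0.02,-1],[0,0,0,0,0,0.02,-1],[0,0,0,0,0,0.02,-1],[0,0,0,0,0,0.02,-1],[0,0,0,0,0,0.02,-1]]}}

```text
time_s: 25.3
position: [0.5822, -0.1123, 0.1699]
tool_rot: [[1.0, -0.0, 0.006], [-0.0, -1.0, -0.001], [0.006, 0.001, -1.0]]
ft_force: [-1.4, 3.0, 15.2]
grip_width: 0.0235
gripper_force: 90.6
```

>>> {"method": "move_arm", "body": {"plan": [[0,0,0,0,0,0,-1],[0,0,0,0,0,0,-1]]}}

```text
time_s: 25.5
position: [0.5822, -0.1122, 0.1699]
tool_rot: [[1.0, -0.0, 0.005], [-0.0, -1.0, -0.001], [0.005, 0.001, -1.0]]
ft_force: [-0.7, 2.8, 15.5]
grip_width: 0.0237
gripper_force: 90.6
```

>>> {"method": "move_arm", "body": {"plan": [[0,0,0,0,0,-3,-1],[0,0,0,0,0,-7,-1],[0,0,0,-1,-4,-7.5,-1],[0,0,0,-2,-8.5,-7.5,-1],[0,0,0,-3,-13,-7.5,-1]]}}

```text
time_s: 26.0
position: [0.5505, 0.0188, 0.242]
tool_rot: [[1.0, -0.001, 0.001], [-0.001, -1.0, -0.0], [0.001, 0.0, -1.0]]
ft_force: [1.2, 1.0, -2.9]
grip_width: 0.0239
gripper_force: 88.3
```

>>> {"method": "move_arm", "body": {"plan": [[0,0,0,-1,-4.5,0,-1],[0,0,0,-2,-9,0,-1],[0,0,0,-3.2,-13.5,0,-1],[0,0,0,-4.5,-18,0,-1],[0,0,0,-5.5,-22,0,-1]]}}

```text
time_s: 26.5
position: [0.495, 0.2396, 0.2419]
tool_rot: [[1.0, 0.0, 0.0], [0.0, -1.0, 0.0], [0.0, -0.0, -1.0]]
ft_force: [0.7, -0.3, -2.5]
grip_width: 0.0239
gripper_force: 88.3
```

>>> {"method": "move_arm", "body": {"plan": [[0,0,0,-0.7,-2.2,0,-1],[0,0,0,-0.7,-2.2,0,-1],[0,0,0,-0.7,-2.2,0,-1]]}}

```text
time_s: 26.8
position: [0.489, 0.2597, 0.2417]
tool_rot: [[1.0, 0.001, -0.0], [0.001, -1.0, -0.001], [-0.0, 0.001, -1.0]]
ft_force: [-0.3, -1.0, -3.3]
grip_width: 0.0236
gripper_force: 88.2
```

>>> {"method": "move_arm", "body": {"plan": [[0,0,0,0,0,4.5,-1],[0,0,0,0,0,9,-1],[0,0,0,0,0,12.5,-1],[0,0,0,0,0,14.2,-1],[0,0,0,0,0,14.2,-1]]}}

```text
time_s: 27.3
position: [0.4885, 0.2581, 0.0976]
tool_rot: [[1.0, -0.002, -0.005], [-0.002, -1.0, -0.002], [-0.005, 0.002, -1.0]]
ft_force: [-0.3, 0.6, -2.3]
grip_width: 0.0237
gripper_force: 88.3
```

>>> {"method": "move_arm", "body": {"plan": [[0,0,0,0,0,0.15,-1],[0,0,0,0,0,0.3,-1],[0,0,0,0,0,0.45,-1],[0,0,0,0,0,0.55,-1],[0,0,0,0,0,0.55,-1]]}}

```text
time_s: 27.8
position: [0.4892, 0.2597, 0.0946]
tool_rot: [[1.0, -0.0, 0.001], [-0.0, -1.0, 0.0], [0.001, -0.0, -1.0]]
ft_force: [-0.1, 0.5, -2.7]
grip_width: 0.024
gripper_force: 88.3
```

>>> {"method": "move_arm", "body": {"plan": [[0,0,0,0,0,0.05,-1],[0,0,0,0,0,0.1,-1]]}}

```text
time_s: 28.0
position: [0.4894, 0.2598, 0.0941]
tool_rot: [[1.0, -0.0, 0.001], [-0.0, -1.0, 0.0], [0.001, -0.0, -1.0]]
ft_force: [-2.5, -0.0, 7.9]
grip_width: 0.0235
gripper_force: 89.3
```

>>> {"method": "move_arm", "body": {"plan": [[0,0,0,0,0,0.05,-1],[0,0,0,0,0,0.1,-1]]}}

```text
time_s: 28.2
position: [0.4895, 0.2599, 0.0941]
tool_rot: [[1.0, -0.0, 0.002], [-0.0, -1.0, 0.0], [0.002, -0.0, -1.0]]
ft_force: [-4.9, -1.5, 17.0]
grip_width: 0.0236
gripper_force: 90.1
```

>>> {"method": "move_arm", "body": {"plan": [[0,0,0,0,0,-0.15,-1],[0,0,0,0,0,-0.15,0],[0,0,0,0,0,-0.15,1],[0,0,0,0,0,-0.15,1],[0,0,0,0,0,-0.15,1]]}}

```text
time_s: 28.7
position: [0.4892, 0.2597, 0.0937]
tool_rot: [[1.0, -0.0, -0.0], [-0.0, -1.0, -0.0], [-0.0, 0.0, -1.0]]
ft_force: [-0.4, 0.3, -0.0]
grip_width: 0.0799
gripper_force: 0.0
```

>>> {"method": "move_arm", "body": {"plan": [[0,0,0,0,0,0,1],[0,0,0,0,0,0,1],[0,0,0,0,0,0,1]]}}

```text
time_s: 29.0
position: [0.4891, 0.2597, 0.0938]
tool_rot: [[1.0, -0.0, -0.0], [-0.0, -1.0, 0.0], [-0.0, -0.0, -1.0]]
ft_force: [-0.1, -0.3, 0.0]
grip_width: 0.0853
gripper_force: 0.0
```

>>> {"method": "move_arm", "body": {"plan": [[0,0,0,0,0,-2.5,1],[0,0,0,0,0,-6,1],[0,0,0,0,0,-10,1],[0,0,0,0,0,-14,1],[0,0,0,0,0,-16,1]]}}

```text
time_s: 29.5
position: [0.4897, 0.2599, 0.2575]
tool_rot: [[1.0, -0.0, 0.005], [-0.0, -1.0, 0.001], [0.005, -0.001, -1.0]]
ft_force: [-0.5, 0.2, -0.1]
grip_width: 0.0851
gripper_force: 0.0
```

```bash
python3 - <<'E'
from h import *
P=env.get_image("side")
cv2.imwrite("pics/s5.png",cv2.resize(P["color"][165:365,180:420,::-1].copy(),None,fx=3,fy=3,interpolation=cv2.INTER_CUBIC))
print(env.observe()["time_s"])
E
```

```text
29.55
```

View pics/s5.png

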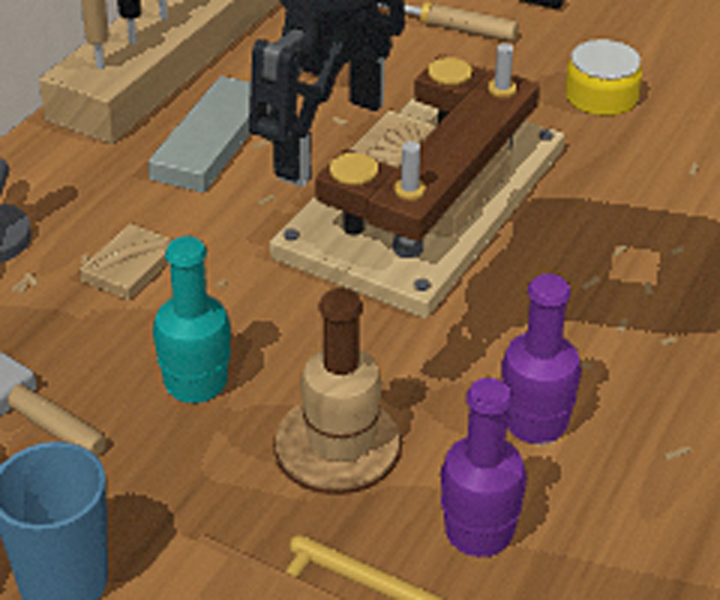

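The mallet stands upright in the middle of its cork rest at crop (340,440). The bar is down level, with both plates about 2 px lower than at the start.

```bash
python3 -c "
from rig import env
print(env.close_job())"
```

```text
the job is handed in; nothing more can be done
None
```

The job is handed in; the verdict was not shown. By my readings both ends of the bar are home, each plate was bedded for over half a second (left about 19 N, right about 18 N), no reading passed about 20 N, and the mallet stands upright and released in the middle of its cork rest.

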